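# Refill the child-safe laundry tablet keeper

## Task

Clear the dosing cup off the tablet keeper's runway into the grey caddy, then lift the keeper's sliding cover over its two bumps and slide it fully open. Lay every round tablet from the counter flat in an empty pocket of its own (leave any tablet already in a pocket there, and leave the square blocks and everything else alone), then slide the cover fully shut, over the bumps again, so that it drops down home.

Things in the scene. Friction and masses are not known exactly. Their poses are not given: they have to be found in the camera images.
- tray: Fixed white tablet keeper. Origin: on the counter under the middle of its block of six pockets (x -92..92, y -56..56 mm, rim 30 mm high). Square pockets 47 mm wide, floor 9 mm above the counter (21 mm deep), 6 mm walls between, centres at tray x = -53, 0, 53 and y = -26.5, 26.5 mm. Side rails (x = +-79..92, 30 mm high) run on to y = 202. Bump on each rail at y = 0, 8 mm long, top at 38 mm.
- runner (a joint): Travel of the keeper's grey cover along tray +y: 0 = shut over the pockets, 0.135 m = fully open on the runway (end stop). About 1.5 N friction; stays where left. From about 0.003 to 0.023 m two side lugs on the cover cross the bumps on the rails: possible only with the cover lifted, both ways. Beyond 0.023 it can travel lowered.
- cover (a joint): Lift of the cover, straight up: 0 = down, 0.016 m = upper stop. More than 0.008 is needed to pass the bumps. It falls back by its own weight (about 0.25 kg) when let go; resting on top of the bumps it reads about 0.0075.
- cover_grip (a point): Middle of the top of the cover's handle: an upright bar 60 mm long along tray x, 16 mm thick along tray y, 30 mm high, in the middle of the cover plate (160 mm in x, 114 mm in y, 4 mm thick). With the cover down the plate's top is at height 35.5 mm, the handle's top at 65.5 mm.
- caddy: Fixed open grey plastic caddy, 140 x 140 mm outside, 45 mm high, walls and floor about 4 to 5 mm. Origin: centre of its underside.
- caddy_in (a point): Centre of the caddy's inner floor.
- cup: Square blue dosing cup, 44 x 44 mm outside, 50 mm high, open at the top, walls 3 mm, 50 g. Origin: centre of its underside; z up through its mouth, x and y square to its sides. At first it stands on the keeper's runway, in the cover's way.
- runway (a point): Middle of the runway floor (height 20 mm), which lies between the side rails at tray y 56..202 mm, 158 mm wide; the open cover lies over it.
- tablet0: Round detergent tablet, 40 mm diameter, 20 mm thick, 35 g, pale, lying flat on the counter at first. Origin: its middle (10 mm above what it lies on), z along its axis; either face may be up. May be absent (None).
- tablet1: Round detergent tablet, 40 mm diameter, 20 mm thick, 35 g, pale, lying flat on the counter at first. Origin: its middle (10 mm above what it lies on), z along its axis; either face may be up. May be absent (None).
- tablet2: Round detergent tablet, 40 mm diameter, 20 mm thick, 35 g, pale, lying flat on the counter at first. Origin: its middle (10 mm above what it lies on), z along its axis; either face may be up. May be absent (None).
- tablet3: Round detergent tablet, 40 mm diameter, 20 mm thick, 35 g, pale, lying flat on the counter at first. Origin: its middle (10 mm above what it lies on), z along its axis; either face may be up. May be absent (None).
- tablet4: Round detergent tablet, 40 mm diameter, 20 mm thick, 35 g, pale, lying flat on the counter at first. Origin: its middle (10 mm above what it lies on), z along its axis; either face may be up. May be absent (None).
- old0: Same kind of round tablet (40 x 20 mm), already lying in one of the pockets under the cover at the start. Origin: its middle, z along its axis. Exactly one of old0, old1, old2 is there; the others are absent (None).
- old1: Same kind of round tablet (40 x 20 mm), already lying in one of the pockets under the cover at the start. Origin: its middle, z along its axis. Exactly one of old0, old1, old2 is there; the others are absent (None).
- old2: Same kind of round tablet (40 x 20 mm), already lying in one of the pockets under the cover at the start. Origin: its middle, z along its axis. Exactly one of old0, old1, old2 is there; the others are absent (None).
- block0: Bystander: square block 36 x 36 x 20 mm of the same pale colour, 60 g, lying among the tablets; to be left alone. Origin: centre of its underside.
- block1: Bystander: square block 36 x 36 x 20 mm of the same pale colour, 60 g, lying among the tablets; to be left alone. Origin: centre of its underside.
- detergent: Bystander: big white bottle with blue cap, 84 mm diameter, about 220 mm high; to be left alone. Origin: its underside.
- paste_jar: Bystander: low jar, 60 mm diameter, 45 mm high; to be left alone. Origin: its underside.
- brush: Bystander: hand brush lying along its own x; to be left alone. Origin: its underside.
- pin_pot: Bystander: white bowl, 100 mm diameter, 70 mm high; to be left alone. Origin: its underside.
- soap: Bystander: bar of soap 90 x 60 x 30 mm; to be left alone. Origin: its underside.

How it is judged:
On the way, in this order (a step that is already met when the one before it is completed fails the run):
1. the cup is in the caddy (x of cup in the frame of caddy_in between -0.066 and 0.066 m and y of cup in the frame of caddy_in between -0.066 and 0.066 m and z of cup in the frame of caddy_in below 0.035 m and linear speed of cup below 0.03 m/s), for 0.2 s.
2. the cover is fully open (value of joint runner above 0.122 m), for 0.2 s.
3. every tablet lies flat in a pocket of its own (x of tablet0 in the frame of tray between -0.082 and 0.082 m and y of tablet0 in the frame of tray between -0.055 and 0.055 m and z of tablet0 in the frame of tray between 0.013 and 0.024 m and angle between the z axis of each of tablet0, tablet1, tablet2, tablet3, tablet4, old0, old1, old2 and the z axis of tray, either way round below 0.2 rad and linear speed of each of tablet0, tablet1, tablet2, tablet3, tablet4, old0, old1, old2 below 0.03 m/s and x of tablet1 in the frame of tray between -0.082 and 0.082 m and y of tablet1 in the frame of tray between -0.055 and 0.055 m and z of tablet1 in the frame of tray between 0.013 and 0.024 m and x of tablet2 in the frame of tray between -0.082 and 0.082 m and y of tablet2 in the frame of tray between -0.055 and 0.055 m and z of tablet2 in the frame of tray between 0.013 and 0.024 m and x of tablet3 in the frame of tray between -0.082 and 0.082 m and y of tablet3 in the frame of tray between -0.055 and 0.055 m and z of tablet3 in the frame of tray between 0.013 and 0.024 m and x of tablet4 in the frame of tray between -0.082 and 0.082 m and y of tablet4 in the frame of tray between -0.055 and 0.055 m and z of tablet4 in the frame of tray between 0.013 and 0.024 m and x of old0 in the frame of tray between -0.082 and 0.082 m and y of old0 in the frame of tray between -0.055 and 0.055 m and z of old0 in the frame of tray between 0.013 and 0.024 m and x of old1 in the frame of tray between -0.082 and 0.082 m and y of old1 in the frame of tray between -0.055 and 0.055 m and z of old1 in the frame of tray between 0.013 and 0.024 m and x of old2 in the frame of tray between -0.082 and 0.082 m and y of old2 in the frame of tray between -0.055 and 0.055 m and z of old2 in the frame of tray between 0.013 and 0.024 m), for 0.2 s.
At the end, for the whole second after the job is handed in: Every round tablet lies flat (either face up, within 0.2 rad) on the floor of a pocket of its own, at rest; the cover is shut (travel under 6 mm) and down behind its bumps (lift under 3 mm); the cup lies at rest inside the caddy (all of step 1 and all of step 3 and value of joint runner below 0.006 m and value of joint cover below 0.003 m); the robot touches nothing.
It fails at once if a bystander is shifted by more than 50 mm or tipped over (distance of any of block0, block1, detergent, paste_jar, brush, pin_pot, soap from where it was at the start of the episode above 0.05 m or angle between any of block0, block1, detergent, paste_jar, pin_pot, soap's own z axis and vertical above 0.6 rad).
Of tablet0, tablet1, tablet2, tablet3, tablet4 only 3 to 5 are there at a start; the rules pass over those that are not, and their reading is None.
Of old0, old1, old2 only 1 to 1 are there at a start; the rules pass over those that are not, and their reading is None.
At some moment in a run one of tablet0, tablet1, tablet2, tablet3, tablet4, cup may be knocked a few centimetres aside while the robot is not near it.
Once in a run the grip may slacken for a moment while it holds something.
It also fails if it takes over 210 s, if anything falls off the work surface, if the arm or the gripper's body presses on something with over 40 N, if the wrist force passes 120 N, or if a joint passes its speed limit or range.

## Robot

A 6-joint arm with a two-finger parallel gripper is mounted at the origin on the work surface. World frame = base frame: x ahead of the robot, y to its left, z up, the work surface at z = 0. Lengths are in m, angles in rad, forces in N, time in s.
With the tool pointing down it reaches from about 0.3 to 0.875 m from the base axis. Payload 6.4 kg.
Tool frame: the origin (TCP) lies between the finger pads; the fingertips stand 19 mm ahead of it and the grasp point (between the pads) is the TCP; z points along the fingers, y is the direction in which the jaws open and shut (so a half turn about z gives the same grasp; the last joint's range is limited). The gripper opens to 85 mm and grips with 20 to 120 N. Pads are 22 mm wide; open, the fingers measure 114 mm over their backs; the gripper's body (76 mm by 85 mm) begins 54 mm behind the grasp point. The pads swing forward as they close: fully open they stand 13 mm farther back than shut.
Start: joints at [1.12, 0.181, 1.607, -0, 1.354, -0.206], TCP at [0.139, 0.558, 0.25] pointing down, gripper open.
Joint ranges: [-2.99, 2.99], [-0.89, 2.07], [0.3, 2.58], [-1.14, 4.28], [0, 2.63], [-3.12, 3.12]. Speed limits (rad/s): [2.57, 2.57, 3.01, 3.14, 3.14, 3.14].

## Interface

Orientations are given as a unit quaternion [w, x, y, z].
In Python, from bench import * gives the robot as it stands.
- The arm moves only by the tool apply_moves, never from a script. Its argument "moves" is a list that holds one entry, the list of rows, each a list of 7 numbers: the shift along the tool's x, y, z in cm, then the turn, a rotation vector about the tool's x, y, z in rad, then the opening, from 0 (shut) to 1 (fully open). A call has 1 to 8 rows; each row is the pose to reach, as a shift and turn from the pose commanded when the call began, along the tool's axes at that moment; what a row does not reach only later rows make up. A row lasts 1/10 s, in which the tool goes at most 50 mm and 8.59 degrees, less where a joint would pass 70% of its speed; a pose out of reach is approached as far as the arm can. A call with a gripper value outside its range is refused whole. The fingers move at their own pace and stop on an object; the grip force is fixed at half the most. Time passes only in rows, so rows that repeat a pose let the fingers close. It gives the time, the measured TCP pose, the force and the opening at its end, in the units of the state.
- get_obs(): the state, without advancing time (a new reading comes with each control period).
- camera(name): name is "scene" or "top"; returns the picture (480x640x3 uint8, red, green, blue); there is no depth.
- get_calibration(name): a dict with "vertical_fov" (degrees; the focal length in pixels is half the picture's height over the tangent of half this angle, whatever the lens; pixels are square), "cx", "cy" (the principal point, pixels), "R" (3x3) and "t" (3): a world point X has camera coordinates R X + t. Camera axes: x right, y down, z forward; pixel columns grow to the right and rows downward; lengths in m; the calibration is good to about 2 mm. A picture is of the moment at which its call begins. get_calibration takes no time and is no camera call.
- hand_in(): hands the job in, once; it reports no verdict.
The state is a dict: "time_s": time; "q": joint angles; "dq": joint speeds; "joint_efforts": joint torques, N m; "eef_pos": TCP position; "eef_rot": TCP orientation; "wrist_force": force on the tool from outside, world axes, zero at the start; "torque": the same for the moment, N m; "opening": opening from 0.0 (shut) to 1.0 (fully open).
Only numpy, scipy, OpenCV 4.12 (cv2) and the standard library are available. Lean on these libraries where they do the work, as an engineer would, in place of code of your own. Each camera call takes 0.05 s, during which the arm holds its last target. There are 200 camera calls.

## Working session

There is one attempt and no reset: what is moved stays moved. The work goes in short steps, Python scripts to look and compute and a tool call to move; the robot and the scene stay as the last step left them, time stands still between calls to the robot, and variables do not carry over. Pictures are saved under pics/ and viewed, about 12 in all and at most 16, crops included, and the job is handed in when it is done.

Besides the shell and the picture viewer there is one more tool, called after "Emit:" by a JSON object that holds its "method" and its "body". apply_moves: Moves the arm, as the interface text tells. Its arguments: {"type":"object","properties":{"moves":{"type":"array","items":{"type":"array","items":{"type":"array","items":{"type":"number"}}}}},"required":["moves"]}

```bash
ls; mkdir -p pics; python3 - <<'E'
from bench import *
import cv2,numpy as np
for n in("scene","top"):
    im=camera(n); cv2.imwrite(f"pics/{n}0.png",im[:,:,::-1]); c=get_calibration(n); print(n,c, "cam pos",-np.array(c["R"]).T@np.array(c["t"]))
o=get_obs(); print(o)
E
```

```text
pics
scene {'vertical_fov': 45.63724219014955, 'cx': 321.35487220147974, 'cy': 236.34944065950677, 'R': array([[ 0.6333923 ,  0.77375564,  0.01078937],
       [ 0.64505644, -0.52023535, -0.55969399],
       [-0.42745337,  0.36146562, -0.82862912]]), 't': array([-0.34835509, -0.34561188,  1.67507331])} cam pos [ 1.15960034 -0.51573921  1.19833617]
top {'vertical_fov': 43.8897006240909, 'cx': 308.8386147637667, 'cy': 235.12916510156342, 'R': array([[-0.01156128, -0.99976564, -0.01830309],
       [-0.99303516,  0.01362593, -0.1170278 ],
       [ 0.11724977,  0.01682262, -0.99295996]]), 't': array([-0.00732067,  0.59708269,  1.62896259])} cam pos [ 0.40184398 -0.04285818  1.68723592]
{'time_s': 0.1, 'q': array([ 1.11970416e+00,  1.81469165e-01,  1.60790419e+00,  2.04962186e-05,
        1.35377251e+00, -2.06277782e-01]), 'dq': array([ 0.00141779, -0.00414018, -0.00290382, -0.00077572, -0.00127331,
       -0.0004859 ]), 'joint_efforts': array([ 1.61195447e-03, -4.45875263e+01, -3.52243066e+01, -2.70194114e-04,
        4.10058288e-03,  5.37851031e-05]), 'eef_pos': array([0.13912799, 0.55744454, 0.24947469]), 'eef_rot': array([-2.60158172e-04,  1.22103899e-01,  9.92517020e-01, -7.31803788e-04]), 'wrist_force': array([-0.63440289,  0.59405668,  0.08078185]), 'torque': array([ 0.0536173 , -0.00176012,  0.0326726 ]), 'opening': 1.0028951382380977}
```

View pics/top0.png

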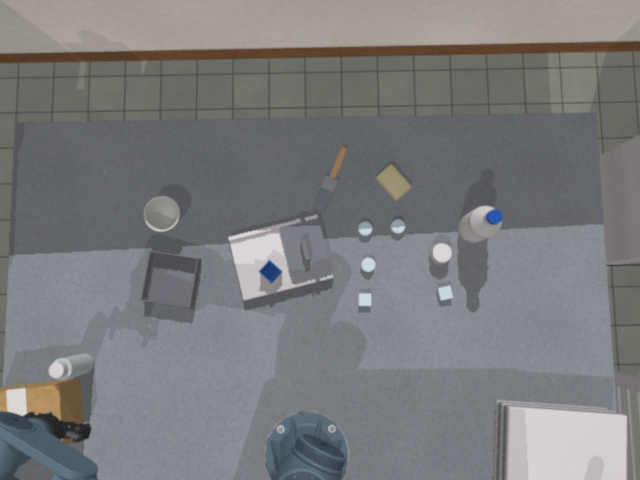

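View pics/scene0.png

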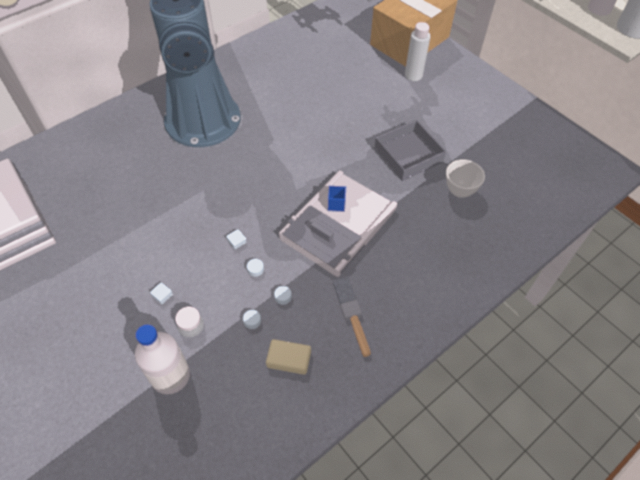

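```bash
cat > h.py <<'E'
from bench import *
import cv2,numpy as np
from scipy.spatial.transform import Rotation as Ro
CAL={n:get_calibration(n) for n in("scene","top")}
def ray(n,uv,z):
    c=CAL[n];R=np.array(c["R"]);f=240/np.tan(np.radians(c["vertical_fov"]/2))
    C=-R.T@np.array(c["t"]); d=R.T@np.array([(uv[0]-c["cx"])/f,(uv[1]-c["cy"])/f,1])
    return C+d*(z-C[2])/d[2]
def proj(n,X):
    c=CAL[n];f=240/np.tan(np.radians(c["vertical_fov"]/2))
    p=np.array(c["R"])@np.array(X)+np.array(c["t"]); return np.array([c["cx"]+f*p[0]/p[2],c["cy"]+f*p[1]/p[2]])
def snap(n,name):
    im=np.ascontiguousarray(camera(n)[:,:,::-1]); cv2.imwrite(f"pics/{name}.png",im); return im
def crop(im,x0,y0,w,h,k,name):
    cv2.imwrite(f"pics/{name}.png",cv2.resize(im[y0:y0+h,x0:x0+w],None,fx=k,fy=k,interpolation=cv2.INTER_CUBIC))
def blobs(m,lo,hi,box=None):
    cs,_=cv2.findContours(m.astype(np.uint8),cv2.RETR_EXTERNAL,cv2.CHAIN_APPROX_NONE)
    out=[]
    for c in cs:
        M=np.zeros(m.shape,np.uint8); cv2.drawContours(M,[c],-1,1,-1); a=M.sum()
        if lo<a<hi:
            ys,xs=np.nonzero(M); out.append((xs.mean(),ys.mean(),int(a),cv2.minAreaRect(c)))
    return out
def tool(X,yaw_note=None):
    "shift in tool axes, cm, from measured TCP to world point X"
    o=get_obs(); r=Ro.from_quat(np.roll(o["eef_rot"],-1)); return r.inv().apply(np.array(X)-o["eef_pos"])*100
E
python3 - <<'E'
from h import *
for n in("top","scene"):
    im=cv2.imread(f"pics/{n}0.png"); hsv=cv2.cvtColor(im,cv2.COLOR_BGR2HSV)
    m=(hsv[...,0]>105)&(hsv[...,0]<130)&(hsv[...,1]>150)&(hsv[...,2]>60)
    for b in blobs(m,40,2000): print(n,"blue",np.round(b[:3],1),b[3],ray(n,b[:2],.07).round(3))
    m=(im.min(2)>165)
    print([ (np.round(b[:3],1).tolist(),ray(n,b[:2],.02).round(3).tolist(),round(b[3][2])) for b in blobs(m,60,400)])
t=cv2.imread("pics/top0.png"); crop(t,220,200,200,125,4,"c1")
s=cv2.imread("pics/scene0.png"); crop(s,270,160,135,115,5,"c2")
E
```

```text
top blue [270.1 271.3 224. ] ((270.0000305175781, 271.0000305175781), (15.55634880065918, 14.142135620117188), 45.0) [0.495 0.091 0.07 ]
top blue [494.2 216.4 163. ] ((494.2000732421875, 216.40003967285156), (12.521980285644531, 14.310833930969238), 63.43495178222656) [ 0.637 -0.522  0.07 ]
[([58.8, 367.6, 287.0], [0.239, 0.682, 0.02], 90), ([364.5, 299.2, 150.0], [0.417, -0.167, 0.02], 90), ([445.1, 292.5, 155.0], [0.433, -0.391, 0.02], 79), ([367.8, 264.2, 148.0], [0.515, -0.179, 0.02], 45), ([441.7, 252.1, 291.0], [0.546, -0.386, 0.02], 90), ([246.8, 234.2, 154.0], [0.604, 0.161, 0.02], 76), ([365.1, 230.8, 72.0], [0.609, -0.173, 0.02], 90), ([397.9, 228.9, 64.0], [0.613, -0.265, 0.02], 90), ([479.7, 212.7, 192.0], [0.656, -0.497, 0.02], 45)]
scene blue [146.  334.3 294. ] ((145.5, 334.0), (18.0, 19.0), 90.0) [ 0.538 -0.474  0.07 ]
scene blue [336.1 198.2 333. ] ((336.0, 198.0), (22.0, 14.0), 90.0) [0.512 0.078 0.07 ]
[([249.2, 314.9, 113.0], [0.616, -0.266, 0.02], 45), ([280.2, 290.9, 112.0], [0.611, -0.174, 0.02], 53), ([161.4, 292.2, 279.0], [0.439, -0.391, 0.02], 45), ([255.3, 266.4, 238.0], [0.52, -0.18, 0.02], 90), ([26.6, 252.7, 399.0], [0.139, -0.59, 0.02], 64), ([236.6, 238.2, 234.0], [0.424, -0.169, 0.02], 53), ([22.9, 239.8, 369.0], [0.097, -0.581, 0.02], 65), ([455.8, 165.5, 168.0], [0.601, 0.432, 0.02], 54), ([160.9, 67.0, 83.0], [-0.252, 0.012, 0.02], 0), ([620.6, 3.9, 96.0], [0.45, 1.424, 0.02], 90), ([423.0, 6.8, 345.0], [0.035, 0.872, 0.02], 27), ([18.5, 6.5, 259.0], [-0.822, -0.205, 0.02], 69), ([6.6, 1.6, 62.0], [-0.873, -0.226, 0.02], 90)]
```

View pics/c1.png

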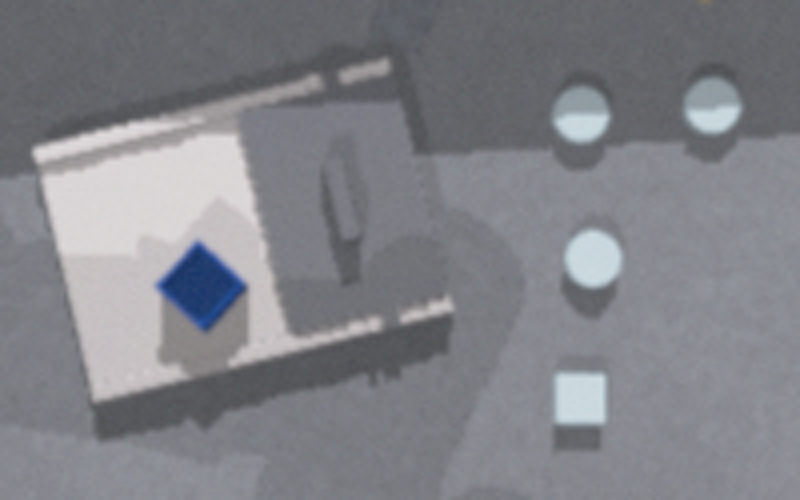

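View pics/c2.png

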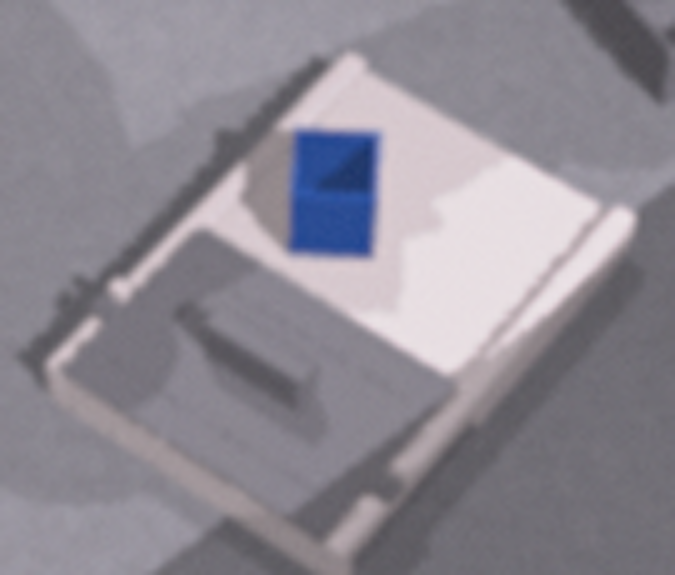

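```bash
python3 - <<'E'
from h import *
P=lambda l,o,k:[np.array(p)/k+np.array(o) for p in l]
T=P([(36,150),(95,402),(452,308),(390,62)],(220,200),4)
S=P([(628,220),(350,58),(50,370),(335,572)],(270,160),5)
loc=np.array([[92,202],[-92,202],[-92,-56],[92,-56]])/1000
for n,L in(("top",T),("scene",S)):
    W=np.array([ray(n,p,.03) for p in L]); print(n,W.round(3).tolist())
    # rigid fit
    for sx in(1,-1):
        A=loc*[sx,1]
        c,s=A.mean(0),W[:,:2].mean(0); H=(A-c).T@(W[:,:2]-s); th=np.arctan2(H[0,1]-H[1,0],H[0,0]+H[1,1])
        R=np.array([[np.cos(th),-np.sin(th)],[np.sin(th),np.cos(th)]]); t=s-R@c
        print(sx,"th",np.degrees(th).round(2),"t",t.round(4),"res",(W[:,:2]-(A@R.T+t)).round(4).tolist())
for p in P([(581,112),(712,105),(594,259),(580,399)],(220,200),4): print("tab",ray("top",p,.02).round(4))
c=np.array([ray("top",p,.07) for p in P([(197,240),(246,287),(206,331),(157,285)],(220,200),4)]);print("cup top",c.round(4).tolist(),c.mean(0).round(4))
c=np.array([ray("scene",p,.07) for p in P([(297,130),(381,130),(375,194),(291,190)],(270,160),5)]);print("cup scene",c.round(4).tolist(),c.mean(0).round(4))
h=[ray("top",p,.0655) for p in P([(330,160),(352,238)],(220,200),4)];print("handle",h)
for n in("top","scene"):
  im=cv2.imread(f"pics/{n}0.png"); 
t=cv2.imread("pics/top0.png");s=cv2.imread("pics/scene0.png")
a=np.zeros((300,760,3),np.uint8);a[:300,:300]=cv2.resize(t[240:320,135:210],(300,300));cv2.imwrite("pics/c3.png",np.hstack([cv2.resize(t[240:320,135:215],(400,400),interpolation=2),cv2.resize(s[115:195,370:450],(400,400),interpolation=2)]))
E
```

```text
top [[0.594, 0.209, 0.03], [0.418, 0.168, 0.03], [0.48, -0.081, 0.03], [0.653, -0.04, 0.03]]
1 th 13.53 t [ 0.553  -0.0068] res [[-0.0013, -0.0017], [0.0012, -0.0004], [0.0029, 0.0022], [-0.0028, -0.0001]]
-1 th 14.03 t [ 0.5537 -0.0066] res [[0.1785, 0.0424], [-0.1764, -0.0439], [-0.1769, -0.0419], [0.1748, 0.0434]]
scene [[0.599, 0.206, 0.03], [0.426, 0.165, 0.03], [0.487, -0.081, 0.03], [0.664, -0.046, 0.03]]
1 th 13.54 t [ 0.5613 -0.0099] res [[-0.0043, -0.0016], [0.0018, 0.0004], [0.0022, 0.0045], [0.0003, -0.0033]]
-1 th 15.98 t [ 0.5643 -0.0091] res [[0.1789, 0.0466], [-0.1708, -0.0451], [-0.181, -0.0437], [0.1729, 0.0422]]
tab [ 0.6168 -0.1738  0.02  ]
tab [ 0.6204 -0.266   0.02  ]
tab [ 0.513  -0.1805  0.02  ]
tab [ 0.4158 -0.1686  0.02  ]
cup top [[0.5261, 0.0932, 0.07], [0.4937, 0.06, 0.07], [0.4642, 0.0873, 0.07], [0.4958, 0.1205, 0.07]] [0.4949 0.0902 0.07  ]
cup scene [[0.471, 0.0901, 0.07], [0.4977, 0.1233, 0.07], [0.527, 0.0942, 0.07], [0.4987, 0.0631, 0.07]] [0.4986 0.0927 0.07  ]
handle [array([0.58014232, 0.00213992, 0.0655    ]), array([ 0.52641392, -0.01232006,  0.0655    ])]
```

View pics/c3.png

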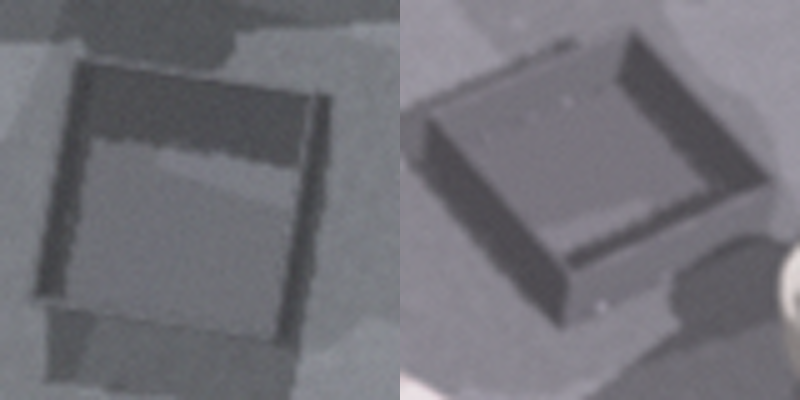

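```bash
cat >> h.py <<'E'
def go(X,jaw=None):
    "shift (cm) and tool-z turn to reach world X with jaw axis at angle jaw deg (mod 180)"
    o=get_obs(); r=Ro.from_quat(np.roll(o["eef_rot"],-1)); y=r.apply([0,1,0]); a=np.degrees(np.arctan2(y[1],y[0]))
    d=0 if jaw is None else (jaw-a+90)%180-90
    print("t",round(o["time_s"],1),"tcp",o["eef_pos"].round(4),"jaw",a.round(1),"q6",o["q"][5].round(2),"F",o["wrist_force"].round(1),"op",round(o["opening"],3)," shift cm",tool(X).round(2),"turn",round(-np.radians(d),3), "tilt",r.apply([0,0,1]).round(3)[:2])
TR=np.array([.557,-.008]);TH=np.radians(13.5)
def tw(x,y,z): # tray mm -> world m
    c,s=np.cos(TH),np.sin(TH); return np.array([TR[0]+(c*x-s*y)/1000,TR[1]+(s*x+c*y)/1000,z])
E
python3 - <<'E'
from h import *
a=[ray("top",np.array(p)/5+[135,240],.045) for p in[(80,62),(330,97),(290,343),(38,298)]]
b=[ray("scene",np.array(p)/5+[370,115],.045) for p in[(28,120),(230,33),(368,182),(165,268)]]
print(np.mean(a,0),np.mean(b,0),np.round(a,3),np.round(b,3))
go([.497,.0915,.15],45.7)
E
```

```text
[0.47642123 0.36495167 0.045     ] [0.48188629 0.36770097 0.045     ] [[0.553 0.424 0.045]
 [0.532 0.285 0.045]
 [0.397 0.305 0.045]
 [0.423 0.445 0.045]] [[0.408 0.31  0.045]
 [0.43  0.444 0.045]
 [0.558 0.423 0.045]
 [0.533 0.294 0.045]]
t 0.1 tcp [0.1391 0.5574 0.2495] jaw 76.0 q6 -0.21 F [-0.6  0.6  0.1] op 1.003  shift cm [-46.02 -36.52   9.99] turn 0.528 tilt [-0.001 -0.001]
```

Emit:
{"method": "apply_moves", "body": {"moves": [[[-46,-36.5,8,0,0,0.53,1],[-46,-36.5,8,0,0,0.53,1],[-46,-36.5,8,0,0,0.53,1],[-46,-36.5,8,0,0,0.53,1],[-46,-36.5,8,0,0,0.53,1],[-46,-36.5,8,0,0,0.53,1],[-46,-36.5,8,0,0,0.53,1],[-46,-36.5,8,0,0,0.53,1]]]}}

```text
time_s: 0.9
eef_pos: [0.3815, 0.2418, 0.196]
eef_rot: [0.0, 0.378, 0.926, 0.0]
wrist_force: [0.9, 2.0, -0.3]
opening: 1.004
```

```bash
python3 -c "
from h import *
go([.497,.0915,.15],45.7)"
```

```text
t 0.9 tcp [0.3815 0.2418 0.196 ] jaw 45.6 q6 -0.5 F [ 0.9  2.  -0.3] op 1.004  shift cm [-18.77  -2.67   4.6 ] turn -0.002 tilt [0. 0.]
```

Emit:
{"method": "apply_moves", "body": {"moves": [[[-18.8,-2.7,4.6,0,0,0,1],[-18.8,-2.7,4.6,0,0,0,1],[-18.8,-2.7,4.6,0,0,0,1],[-18.8,-2.7,4.6,0,0,0,1],[-18.8,-2.7,4.6,0,0,0,1],[-18.8,-2.7,4.6,0,0,0,1]]]}}

```text
time_s: 1.5
eef_pos: [0.4961, 0.0919, 0.1495]
eef_rot: [-0.001, 0.379, 0.925, -0.0]
wrist_force: [0.8, 0.6, 0.1]
opening: 1.0
```

```bash
python3 -c "
from h import *
go([.497,.0915,.05],45.7)
t=snap('top','t1');s=snap('scene','s1')
for n,X in(('top',[.497,.0915,.12]),):print(proj(n,get_obs()['eef_pos']),proj('scene',get_obs()['eef_pos']))
cv2.imwrite('pics/c4.png',np.hstack([cv2.resize(t[220:320,220:320],(400,400),interpolation=2),cv2.resize(s[140:240,285:385],(400,400),interpolation=2)]))"
```

```text
t 1.5 tcp [0.4961 0.0919 0.1495] jaw 45.5 q6 -0.85 F [0.8 0.6 0.1] op 1.0  shift cm [-0.11  0.05  9.95] turn -0.004 tilt [-0.002  0.   ]
[266.58025026 269.43905055] [337.75161949 170.45854811]
```

View pics/c4.png

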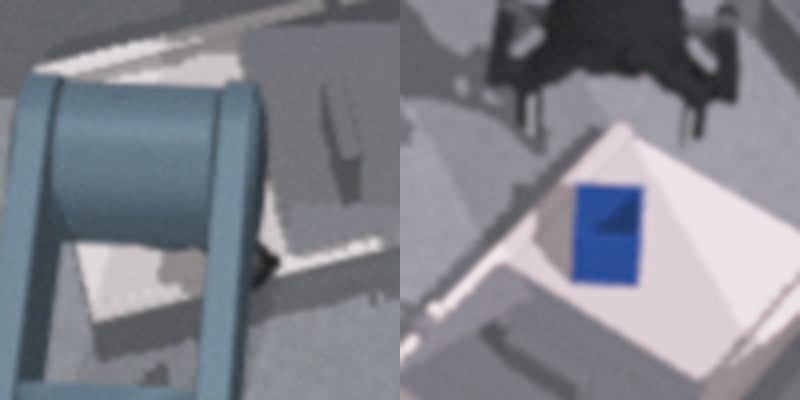

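Emit:
{"method": "apply_moves", "body": {"moves": [[[-0.1,0,5,0,0,0,1],[-0.1,0,8,0,0,0,1],[-0.1,0,10,0,0,0,1],[-0.1,0,10,0,0,0,0.3],[-0.1,0,10,0,0,0,0.2],[-0.1,0,10,0,0,0,0.2],[-0.1,0,10,0,0,0,0.2],[-0.1,0,10,0,0,0,0.2]]]}}

```text
time_s: 2.4
eef_pos: [0.4985, 0.0924, 0.0522]
eef_rot: [0.002, 0.378, 0.926, 0.001]
wrist_force: [-0.1, 2.2, 6.9]
opening: 0.508
```

Emit:
{"method": "apply_moves", "body": {"moves": [[[0,0,0,0,0,0,0.2],[0,0,-4,0,0,0,0.2],[0,0,-8,0,0,0,0.2],[0,0,-10,0,0,0,0.2],[0,0,-10,0,0,0,0.2]]]}}

```text
time_s: 2.9
eef_pos: [0.4998, 0.092, 0.1546]
eef_rot: [0.004, 0.378, 0.926, 0.001]
wrist_force: [-0.5, -1.0, -0.8]
opening: 0.511
```

```bash
python3 -c "
from h import *
go([.479,.366,.15],60)"
```

```text
t 2.9 tcp [0.4998 0.092  0.1546] jaw 45.6 q6 -0.85 F [-0.5 -1.  -0.8] op 0.511  shift cm [20.65 18.12  0.44] turn -0.251 tilt [ 0.008 -0.   ]
```

Emit:
{"method": "apply_moves", "body": {"moves": [[[3,2.6,-1,0,0,0,0.2],[6,5.2,-1,0,0,0,0.2],[9,7.9,-1,0,0,0,0.2],[12,10.5,-1,0,0,0,0.2],[15,13.1,-1,0,0,0,0.2],[18,15.7,-1,0,0,0,0.2],[20.6,18.1,0,0,0,0,0.2],[20.6,18.1,0,0,0,0,0.2]]]}}

```text
time_s: 3.7
eef_pos: [0.4743, 0.3687, 0.148]
eef_rot: [-0.001, 0.376, 0.927, -0.0]
wrist_force: [0.1, -0.2, -0.1]
opening: 0.505
```

```bash
python3 -c "
from h import *
go([.479,.366,.04],45)
t=snap('top','t2');s=snap('scene','s2')
crop(s,340,60,140,140,4,'c5')"
```

```text
t 3.7 tcp [0.4743 0.3687 0.148 ] jaw 45.8 q6 -0.34 F [ 0.1 -0.2 -0.1] op 0.505  shift cm [-0.55  0.15 10.8 ] turn 0.014 tilt [-0.003  0.   ]
```

View pics/c5.png

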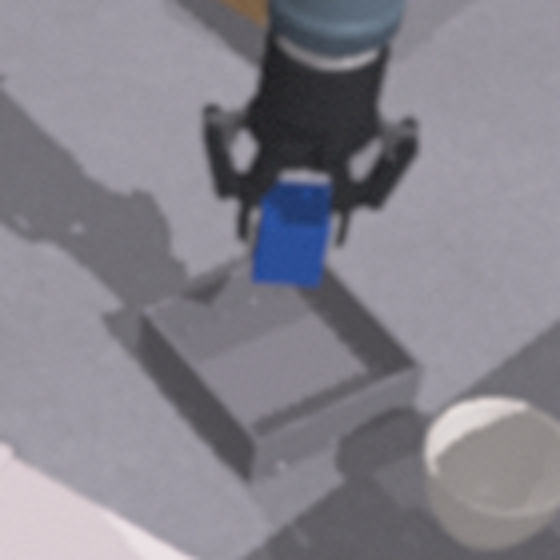

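Emit:
{"method": "apply_moves", "body": {"moves": [[[-0.5,0.1,4,0,0,0,0.2],[-0.5,0.1,8,0,0,0,0.2],[-0.5,0.1,10,0,0,0,0.2],[-0.5,0.1,10.7,0,0,0,0.2],[-0.5,0.1,10.7,0,0,0,0.2],[-0.5,0.1,10.7,0,0,0,0.75],[-0.5,0.1,10.7,0,0,0,0.75],[-0.5,0.1,10.7,0,0,0,0.75]]]}}

```text
time_s: 4.6
eef_pos: [0.4817, 0.3632, 0.0449]
eef_rot: [0.001, 0.378, 0.926, 0.001]
wrist_force: [-0.7, 0.5, 0.4]
opening: 0.753
```

Emit:
{"method": "apply_moves", "body": {"moves": [[[0,0,-5,0,0,0,0.75],[0,0,-10,0,0,0,0.75],[0,0,-12,0,0,0,0.75],[0,0,-12,0,0,0,0.75]]]}}

```text
time_s: 5.0
eef_pos: [0.4835, 0.3643, 0.169]
eef_rot: [0.003, 0.378, 0.926, 0.004]
wrist_force: [0.5, -0.2, 0.4]
opening: 0.75
```

```bash
python3 -c "
from h import *
s=snap('scene','s3')
hsv=cv2.cvtColor(s,cv2.COLOR_BGR2HSV)
m=(hsv[...,0]>105)&(hsv[...,0]<130)&(hsv[...,1]>150)&(hsv[...,2]>60)
print([(np.round(b[:3],1),ray('scene',b[:2],.035)) for b in blobs(m,40,2000)])
go(tw(0,0,.15),103.5)"
```

```text
[(array([146. , 334.2, 295. ]), array([ 0.51846288, -0.47269142,  0.035     ])), (array([406.8, 149.7, 349. ]), array([0.48453519, 0.35662276, 0.035     ]))]
t 5.0 tcp [0.4821 0.3636 0.1662] jaw 45.6 q6 -0.35 F [0.6 0.2 1.1] op 0.751  shift cm [-31.34 -21.33   1.57] turn -1.01 tilt [0.005 0.002]
```

Emit:
{"method": "apply_moves", "body": {"moves": [[[-31.3,-21.3,2,0,0,-1.01,0.75],[-31.3,-21.3,2,0,0,-1.01,0.75],[-31.3,-21.3,2,0,0,-1.01,0.75],[-31.3,-21.3,2,0,0,-1.01,0.75],[-31.3,-21.3,2,0,0,-1.01,0.75],[-31.3,-21.3,2,0,0,-1.01,0.75],[-31.3,-21.3,2,0,0,-1.01,0.75],[-31.3,-21.3,2,0,0,-1.01,0.75]]]}}

```text
time_s: 5.85
eef_pos: [0.5527, -0.0015, 0.1422]
eef_rot: [-0.001, -0.12, 0.993, 0.0]
wrist_force: [0.7, -0.1, 0.1]
opening: 0.752
```

```bash
python3 -c "
from h import *
go(tw(0,0,.11),103.5)
for n,p in(('top',(305,249.5)),('scene',(318.4,230.4))):print(ray(n,p,.0655))
print(tw(0,0,0))"
```

```text
t 5.8 tcp [ 0.5527 -0.0015  0.1422] jaw 103.8 q6 -2.03 F [ 0.7 -0.1  0.1] op 0.752  shift cm [-0.27 -0.73  3.21] turn 0.005 tilt [-0.002  0.001]
[ 0.55391953 -0.00442832  0.0655    ]
[ 0.55733413 -0.01614781  0.0655    ]
[ 0.557 -0.008  0.   ]
```

Emit:
{"method": "apply_moves", "body": {"moves": [[[-0.3,-0.7,3.2,0,0,0,0.75],[-0.3,-0.7,3.7,0,0,0,0.75],[-0.3,-0.7,3.7,0,0,0,0.75]]]}}

```text
time_s: 6.15
eef_pos: [0.556, -0.0057, 0.1043]
eef_rot: [-0.003, -0.117, 0.993, 0.001]
wrist_force: [-0.1, 0.9, -0.5]
opening: 0.748
```

```bash
python3 -c "
from h import *
go(tw(0,0,.058),103.5)
s=snap('scene','s4');crop(s,265,150,140,120,5,'c6')
print(proj('scene',get_obs()['eef_pos']))"
```

```text
t 6.2 tcp [ 0.556  -0.0057  0.1043] jaw 103.4 q6 -2.03 F [-0.1  0.9 -0.5] op 0.748  shift cm [-0.06 -0.26  4.63] turn -0.001 tilt [-0.006  0.002]
[321.9939574  218.29935882]
```

View pics/c6.png

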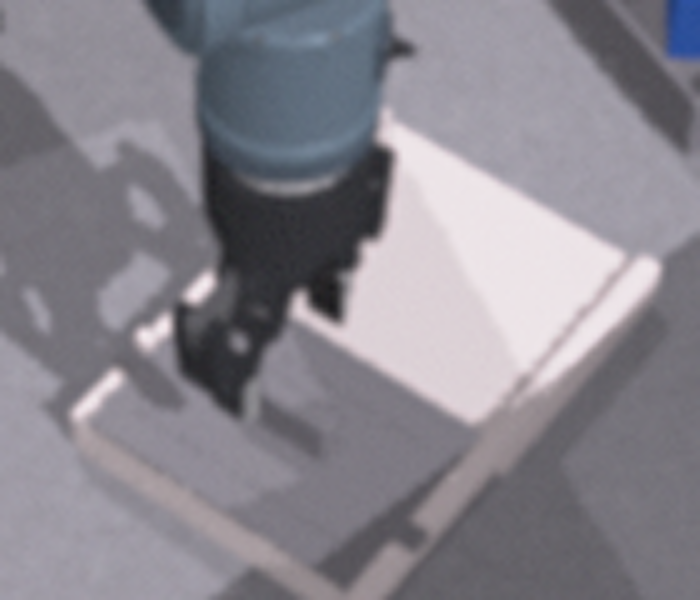

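Emit:
{"method": "apply_moves", "body": {"moves": [[[0,0,3,0,0,0,0.75],[0,0,4.6,0,0,0,0.75],[0,0,4.6,0,0,0,0.4],[0,0,4.6,0,0,0,0.35],[0,0,4.6,0,0,0,0.3]]]}}

```text
time_s: 6.7
eef_pos: [0.5595, -0.0059, 0.0624]
eef_rot: [0.001, -0.118, 0.993, -0.0]
wrist_force: [0.6, -0.5, -0.7]
opening: 0.299
```

```bash
python3 -c "
from h import *
go(tw(0,0,.058),103.5)
s=snap('scene','s5');crop(s,265,150,140,120,5,'c7')
print(proj('scene',get_obs()['eef_pos']))"
```

```text
t 6.7 tcp [ 0.5595 -0.0059  0.0624] jaw 103.5 q6 -2.03 F [ 0.6 -0.5 -0.7] op 0.299  shift cm [ 0.29 -0.14  0.44] turn 0.001 tilt [ 0.003 -0.001]
[322.16579048 229.56097248]
```

Emit:
{"method": "apply_moves", "body": {"moves": [[[0,0,0.2,0,0,0,0.3],[0,0,0.2,0,0,0,0.2],[0,0,0.2,0,0,0,0.12],[0,0,0.2,0,0,0,0],[0,0,0.2,0,0,0,0],[0,0,0.2,0,0,0,0]]]}}

```text
time_s: 7.35
eef_pos: [0.5584, -0.0041, 0.0598]
eef_rot: [0.0, -0.117, 0.993, 0.002]
wrist_force: [-1.9, 10.9, 8.2]
opening: 0.17
```

```bash
python3 -c "
from h import *
go(tw(0,0,.073),103.5)"
```

```text
t 7.3 tcp [ 0.5584 -0.0041  0.0598] jaw 103.5 q6 -2.03 F [-1.9 10.9  8.2] op 0.17  shift cm [ 0.23 -0.35 -1.32] turn -0.0 tilt [0.    0.003]
```

Emit:
{"method": "apply_moves", "body": {"moves": [[[0,0.2,-0.5,0,0,0,0],[0,0.2,-1,0,0,0,0],[0,0.2,-1.3,0,0,0,0],[0,0.2,-1.3,0,0,0,0]]]}}

```text
time_s: 7.75
eef_pos: [0.5583, -0.0039, 0.0723]
eef_rot: [0.001, -0.117, 0.993, 0.0]
wrist_force: [3.2, 4.2, -3.8]
opening: 0.172
```

Emit:
{"method": "apply_moves", "body": {"moves": [[[0,0.8,0,0,0,0,0],[0,1.8,0,0,0,0,0],[0,2.8,0,0,0,0,0],[0,4,0,0,0,0,0],[0,4,0,0,0,0,0]]]}}

```text
time_s: 8.25
eef_pos: [0.5485, 0.0367, 0.0719]
eef_rot: [0.0, -0.118, 0.993, 0.0]
wrist_force: [5.1, 1.7, -3.7]
opening: 0.172
```

```bash
python3 -c "
from h import *
import h
h.TR=np.array([.556,-.0046])
go(tw(0,135,.063),103.5)"
```

```text
t 8.2 tcp [0.5485 0.0367 0.0719] jaw 103.5 q6 -1.96 F [ 5.1  1.7 -3.7] op 0.172  shift cm [0.22 9.31 0.9 ] turn 0.001 tilt [0.001 0.001]
```

Emit:
{"method": "apply_moves", "body": {"moves": [[[0.1,2.5,0,0,0,0,0],[0.1,5,0,0,0,0,0],[0.1,7,0,0,0,0,0],[0.1,8.6,0,0,0,0,0],[0.1,9.3,0,0,0,0,0],[0.1,9.4,0.8,0,0,0,0],[0.1,9.4,1,0,0,0,0]]]}}

```text
time_s: 8.95
eef_pos: [0.5265, 0.127, 0.0616]
eef_rot: [0.002, -0.118, 0.993, 0.0]
wrist_force: [7.5, 2.9, -3.6]
opening: 0.173
```

```bash
python3 -c "
from h import *
import h
h.TR=np.array([.556,-.0046])
go(tw(0,135,.063),103.5)"
```

```text
t 8.9 tcp [0.5265 0.127  0.0616] jaw 103.5 q6 -1.79 F [ 7.5  2.9 -3.6] op 0.173  shift cm [ 0.21  0.02 -0.14] turn 0.0 tilt [0.003 0.001]
```

Emit:
{"method": "apply_moves", "body": {"moves": [[[0.1,0,0.2,0,0,0,0],[0.1,0,0.2,0,0,0,0.5],[0.1,0,0.2,0,0,0,0.5],[0.1,0,0.2,0,0,0,0.5],[0,0,-4,0,0,0,0.6],[0,0,-8,0,0,0,1],[0,0,-12,0,0,0,1],[0,0,-14,0,0,0,1]]]}}

```text
time_s: 9.75
eef_pos: [0.5267, 0.1257, 0.2054]
eef_rot: [0.002, -0.117, 0.993, -0.0]
wrist_force: [1.2, -0.6, 0.3]
opening: 1.001
```

```bash
python3 -c "
from h import *
go([.60,-.1,.2],103.5)
s=snap('scene','s6');t=snap('top','t6')
cv2.imwrite('pics/c8.png',np.vstack([cv2.resize(t[190:310,210:410],(800,480),interpolation=2)]))
crop(s,225,160,180,170,3,'c9')"
```

```text
t 9.8 tcp [0.5267 0.1257 0.2054] jaw 103.5 q6 -1.79 F [ 1.2 -0.6  0.3] op 1.001  shift cm [ -1.86 -23.65   0.57] turn -0.0 tilt [ 0.004 -0.   ]
```

View pics/c8.png

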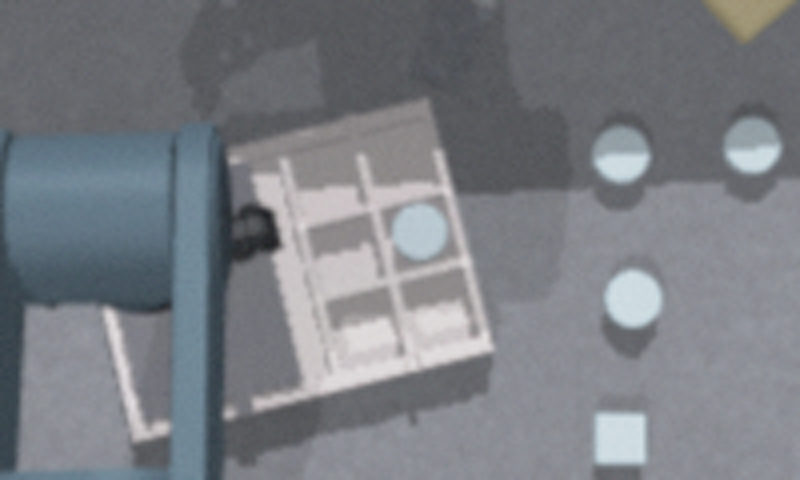

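```bash
sed -i 's/^TR=.*;TH/TR=np.array([.556,-.0046]);TH/' h.py; python3 - <<'E'
from h import *
t=cv2.imread("pics/t6.png");s=cv2.imread("pics/s6.png")
for n,im in(("top",t),("scene",s)):
    for th in(140,150):
        for b in blobs(im.min(2)>th,100,420):
            p=ray(n,b[:2],.012)
            if .38<p[0]<.7 and -.45<p[1]<0: print(n,th,np.round(b[:3],1),p.round(4))
P=lambda l:[np.array(p)/4+[210,190] for p in l]
o=np.mean([ray("top",p,.03) for p in P([(375,207),(392,280)])],0);print("origin top",o, "old top face",ray("top",P([(420,232)])[0],.029),tw(0,-26.5,0), "tri",[ray("top",p,.03).round(4).tolist() for p in P([(375,207),(392,280),(450,190),(470,262),(491,348)])], tw(26.5,0,0),tw(-26.5,0,0),tw(26.5,-53,0),tw(-26.5,-53,0),tw(-92,-56,0))
E
```

```text
top 140 [364.4 299.1 191. ] [ 0.4176 -0.1675  0.012 ]
top 140 [446.3 292.4 213. ] [ 0.4336 -0.3959  0.012 ]
top 140 [367.3 263.8 200. ] [ 0.5162 -0.178   0.012 ]
top 140 [442.1 252.3 357. ] [ 0.5458 -0.3885  0.012 ]
top 140 [365.  228.8 138. ] [ 0.6155 -0.1736  0.012 ]
top 140 [397.7 226.4 140. ] [ 0.6211 -0.2662  0.012 ]
top 150 [364.5 299.  179. ] [ 0.4179 -0.1679  0.012 ]
top 150 [445.3 292.4 179. ] [ 0.4336 -0.3931  0.012 ]
top 150 [367.9 264.1 172. ] [ 0.5153 -0.1795  0.012 ]
top 150 [441.8 252.2 323. ] [ 0.5461 -0.3876  0.012 ]
scene 150 [251.  316.8 218. ] [ 0.6184 -0.2643  0.012 ]
origin top [ 0.55340757 -0.00597957  0.03      ] old top face [ 0.56118169 -0.03157344  0.029     ] [ 0.5621863 -0.0303678  0.       ] tri [[0.5791, -0.0003, 0.03], [0.5277, -0.0116, 0.03], [0.5903, -0.053, 0.03], [0.5396, -0.0662, 0.03], [0.4796, -0.0798, 0.03]] [0.5817678 0.0015863 0.       ] [ 0.5302322 -0.0107863  0.       ] [ 0.59414041 -0.0499493   0.        ] [ 0.5426048  -0.06232191  0.        ] [ 0.47961491 -0.08052969  0.        ]
```

View pics/c9.png

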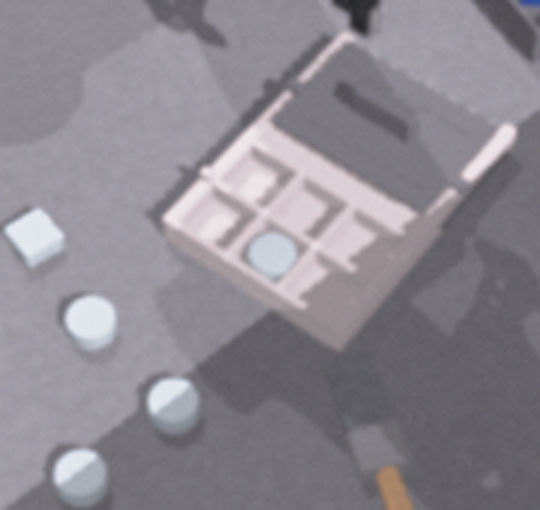

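```bash
python3 - <<'E'
from h import *
P=lambda p:np.array(p)/3+[225,160]
o=np.mean([ray("scene",P(p),.03) for p in[(263,213),(317,243)]],0)
print("origin scene",o.round(4))
for n,p in dict(A=(172,396),B=(79,469),C=(90,316)).items():
    w=ray("scene",P(p),.02);print(n,w.round(4),(w-o).round(4))
print("old",ray("scene",P((271,251)),.029)-o)
T=dict(A=(.6162,-.1737),B=(.6208,-.2662),C=(.5150,-.1795))
for k,v in T.items(): print(k,"rel top",np.array(v)-[.5534,-.006])
go([.6188,-.1722,.10],103.5)
E
```

```text
origin scene [ 0.5564 -0.0049  0.03  ]
A [ 0.6159 -0.1721  0.02  ] [ 0.0595 -0.1672 -0.01  ]
B [ 0.6216 -0.2647  0.02  ] [ 0.0652 -0.2598 -0.01  ]
C [ 0.5166 -0.1794  0.02  ] [-0.0398 -0.1745 -0.01  ]
old [ 0.00743786 -0.0259913  -0.001     ]
A rel top [ 0.0628 -0.1677]
B rel top [ 0.0674 -0.2602]
C rel top [-0.0384 -0.1735]
t 9.8 tcp [0.5275 0.1257 0.2055] jaw 103.5 q6 -1.79 F [ 0.5  0.1 -0.1] op 1.0  shift cm [ -1.87 -31.09  10.6 ] turn -0.0 tilt [0.006 0.   ]
```

Emit:
{"method": "apply_moves", "body": {"moves": [[[-1.7,-31,8,0,0,0,0.75],[-1.7,-31,8,0,0,0,0.75],[-1.7,-31,8,0,0,0,0.75],[-1.7,-31,8,0,0,0,0.75],[-1.7,-31,8,0,0,0,0.75],[-1.7,-31,8,0,0,0,0.75],[-1.7,-31,12,0,0,0,0.75],[-1.7,-31,12,0,0,0,0.75]]]}}

```text
time_s: 10.65
eef_pos: [0.6089, -0.1728, 0.0721]
eef_rot: [-0.006, -0.115, 0.993, 0.004]
wrist_force: [-1.2, 1.1, -1.2]
opening: 0.751
```

```bash
python3 -c "
from h import *
go([.617,-.172,.029],103.5)
s=snap('scene','s7');crop(s,230,220,110,110,5,'c10')"
```

```text
t 10.7 tcp [ 0.6089 -0.1728  0.0721] jaw 103.2 q6 -2.26 F [-1.2  1.1 -1.2] op 0.751  shift cm [-0.86 -0.15  4.3 ] turn -0.005 tilt [-0.014  0.006]
```

View pics/c10.png

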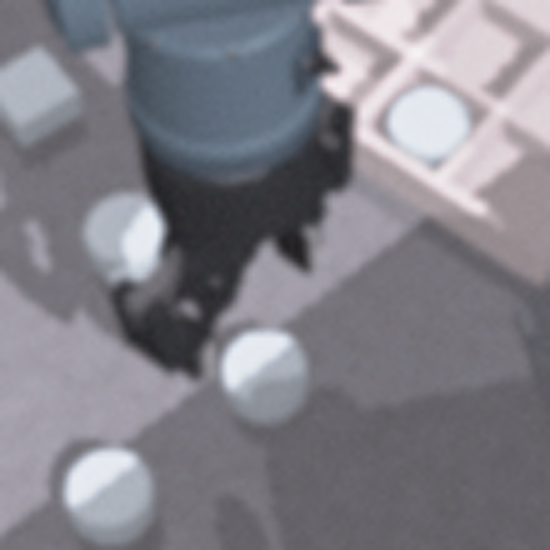

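Emit:
{"method": "apply_moves", "body": {"moves": [[[0,0,0,0,0,0,0.75],[0,0,0,0,0,0,0.75]]]}}

```text
time_s: 10.9
eef_pos: [0.6153, -0.1711, 0.0835]
eef_rot: [0.001, -0.118, 0.993, -0.001]
wrist_force: [0.2, -0.2, 0.7]
opening: 0.75
```

```bash
python3 -c "
from h import *
go([.617,-.172,.029],103.5)"
```

```text
t 10.9 tcp [ 0.6153 -0.1711  0.0835] jaw 103.5 q6 -2.26 F [ 0.2 -0.2  0.7] op 0.75  shift cm [-0.13 -0.12  5.45] turn 0.001 tilt [ 0.002 -0.001]
```

Emit:
{"method": "apply_moves", "body": {"moves": [[[-0.1,-0.1,3,0,0,0,0.75],[-0.1,-0.1,5.4,0,0,0,0.75],[-0.1,-0.1,5.4,0,0,0,0.75],[-0.1,-0.1,5.4,0,0,0,0.5],[-0.1,-0.1,5.4,0,0,0,0.3],[-0.1,-0.1,5.4,0,0,0,0.2],[-0.1,-0.1,5.4,0,0,0,0.2],[-0.1,-0.1,5.4,0,0,0,0.2]]]}}

```text
time_s: 11.7
eef_pos: [0.6175, -0.1729, 0.0308]
eef_rot: [0.002, -0.118, 0.993, -0.001]
wrist_force: [-1.4, 2.4, 6.6]
opening: 0.431
```

Emit:
{"method": "apply_moves", "body": {"moves": [[[0,0,0,0,0,0,0.2],[0,0,-3,0,0,0,0.2],[0,0,-6,0,0,0,0.2],[0,0,-7,0,0,0,0.2],[0,0,-7,0,0,0,0.2]]]}}

```text
time_s: 12.2
eef_pos: [0.6175, -0.1734, 0.1008]
eef_rot: [0.002, -0.117, 0.993, -0.002]
wrist_force: [-0.6, 0.4, -0.2]
opening: 0.434
```

```bash
python3 -c "
from h import *
go(tw(53,-26.5,.085),103.5)"
```

```text
t 12.2 tcp [ 0.6175 -0.1734  0.1008] jaw 103.5 q6 -2.26 F [-0.6  0.4 -0.2] op 0.434  shift cm [-3.25 15.2   1.54] turn -0.0 tilt [ 0.005 -0.003]
```

Emit:
{"method": "apply_moves", "body": {"moves": [[[-1,4,0,0,0,0,0.2],[-2,8,0,0,0,0,0.2],[-3,12,0.5,0,0,0,0.2],[-3.2,15.2,1,0,0,0,0.2],[-3.2,15.2,1.5,0,0,0,0.2],[-3.2,15.2,1.5,0,0,0,0.2],[-3.2,15.2,1.5,0,0,0,0.2]]]}}

```text
time_s: 12.9
eef_pos: [0.6111, -0.0181, 0.082]
eef_rot: [-0.0, -0.117, 0.993, -0.0]
wrist_force: [0.8, -0.1, -0.1]
opening: 0.434
```

```bash
python3 -c "
from h import *
go(tw(53,-26.5,.049),103.5)
s=snap('scene','s8');crop(s,280,190,100,90,6,'c11')
print(proj('scene',get_obs()['eef_pos']-[0,0,.019]), proj('scene',tw(53,-26.5,.03)))"
```

```text
t 12.9 tcp [ 0.6111 -0.0181  0.082 ] jaw 103.4 q6 -2.03 F [ 0.8 -0.1 -0.1] op 0.434  shift cm [-0.26 -0.05  3.3 ] turn -0.001 tilt [-0.001 -0.   ]
[332.01212378 246.01888391] [332.40976159 254.04140007]
```

View pics/c11.png

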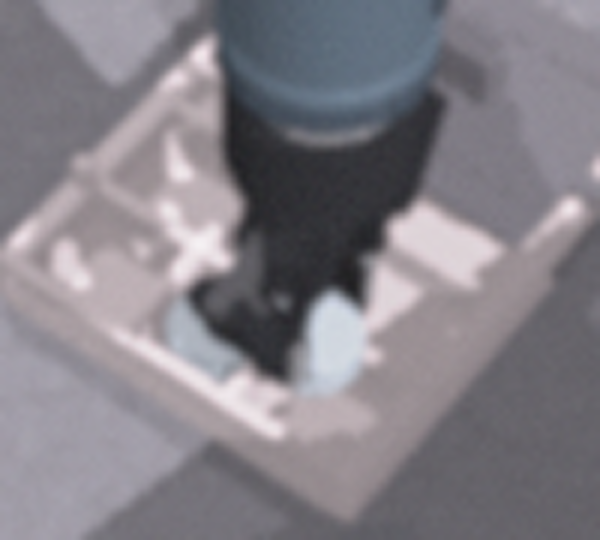

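```bash
python3 -c "
from h import *
p=get_obs()['eef_pos'];u=np.array([-np.sin(TH),np.cos(TH),0]);x=np.array([np.cos(TH),np.sin(TH),0])
for d in(-20,-27,20,27):
  for z in(12,17,22):
    print(d,z,[((proj('scene',p+u*d/1000+x*xx/1000-[0,0,z/1000])-[280,190])*6).round().tolist() for xx in(-11,0,11)])
s=cv2.imread('pics/s8.png');cv2.imwrite('pics/c12.png',cv2.resize(s[225:270,310:360],(800,720),interpolation=2)[:600])
"
```

```text
-20 12 [[260.0, 346.0], [282.0, 360.0], [305.0, 375.0]]
-20 17 [[259.0, 353.0], [282.0, 367.0], [304.0, 382.0]]
-20 22 [[259.0, 360.0], [282.0, 374.0], [304.0, 388.0]]
-27 12 [[249.0, 358.0], [271.0, 372.0], [294.0, 387.0]]
-27 17 [[249.0, 365.0], [271.0, 379.0], [294.0, 394.0]]
-27 22 [[249.0, 372.0], [271.0, 386.0], [293.0, 400.0]]
20 12 [[320.0, 279.0], [343.0, 293.0], [365.0, 307.0]]
20 17 [[320.0, 286.0], [342.0, 300.0], [364.0, 314.0]]
20 22 [[320.0, 293.0], [342.0, 307.0], [364.0, 321.0]]
27 12 [[331.0, 267.0], [353.0, 281.0], [375.0, 295.0]]
27 17 [[330.0, 274.0], [353.0, 288.0], [375.0, 302.0]]
27 22 [[330.0, 281.0], [352.0, 295.0], [374.0, 309.0]]
```

View pics/c12.png

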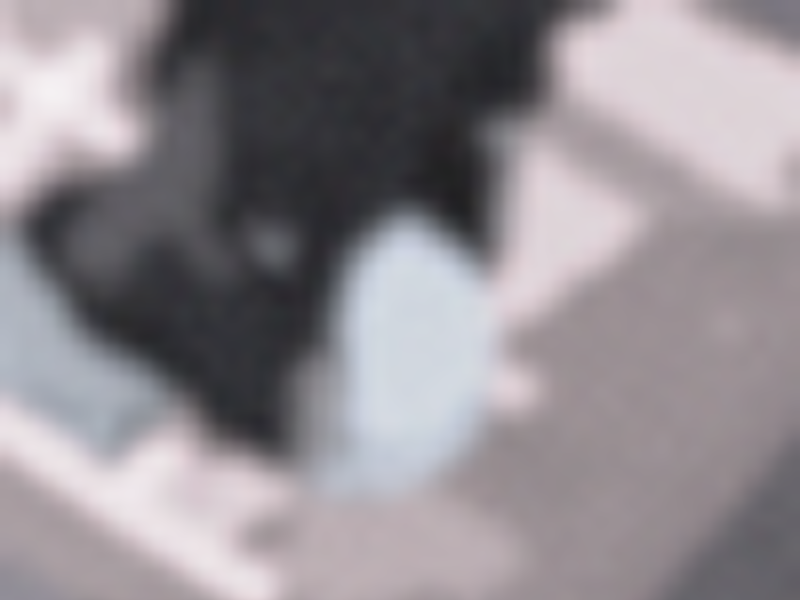

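Emit:
{"method": "apply_moves", "body": {"moves": [[[0.1,0,1,0,0,0,0.2],[0.1,0,1.8,0,0,0,0.2],[0.1,0,2.4,0,0,0,0.2],[0.1,0,2.9,0,0,0,0.2],[0.1,0,2.9,0,0,0,0.2],[0.1,0,2.9,0,0,0,0.2]]]}}

```text
time_s: 13.55
eef_pos: [0.6104, -0.0176, 0.0536]
eef_rot: [-0.0, -0.117, 0.993, 0.0]
wrist_force: [0.1, -0.0, -0.2]
opening: 0.429
```

```bash
python3 -c "
from h import *
go(tw(53,-26.5,.052),103.5)"
```

```text
t 13.6 tcp [ 0.6104 -0.0176  0.0536] jaw 103.5 q6 -2.03 F [ 0.1 -0.  -0.2] op 0.429  shift cm [-0.32 -0.12  0.16] turn -0.0 tilt [-0.  0.]
```

Emit:
{"method": "apply_moves", "body": {"moves": [[[0,0,0.2,0,0,0,0.2],[0,0,0.2,0,0,0,0.6],[0,0,0.2,0,0,0,0.6],[0,0,0.2,0,0,0,0.6],[0,0,-2,0,0,0,0.7],[0,0,-5,0,0,0,0.75],[0,0,-5,0,0,0,0.75]]]}}

```text
time_s: 14.25
eef_pos: [0.6135, -0.0181, 0.1083]
eef_rot: [0.004, -0.117, 0.993, -0.001]
wrist_force: [-0.6, -0.4, 0.6]
opening: 0.75
```

```bash
python3 -c "
from h import *
go([.622,-.2646,.10],103.5)"
```

```text
t 14.2 tcp [ 0.6135 -0.0181  0.1083] jaw 103.5 q6 -2.03 F [-0.6 -0.4  0.6] op 0.75  shift cm [  4.92 -24.16   0.88] turn -0.0 tilt [ 0.008 -0.002]
```

Emit:
{"method": "apply_moves", "body": {"moves": [[[4.7,-24.1,0,0,0,0,0.75],[4.7,-24.1,0,0,0,0,0.75],[4.7,-24.1,0,0,0,0,0.75],[4.7,-24.1,0,0,0,0,0.75],[4.7,-24.1,0,0,0,0,0.75],[4.7,-24.1,0,0,0,0,0.75],[4.7,-24.1,0,0,0,0,0.75]]]}}

```text
time_s: 14.95
eef_pos: [0.6202, -0.2639, 0.103]
eef_rot: [-0.0, -0.116, 0.993, 0.0]
wrist_force: [0.3, -0.0, -0.1]
opening: 0.748
```

```bash
python3 -c "
from h import *
go([.623,-.2646,.029],103.5)
s=snap('scene','s9');t=snap('top','t9')
crop(s,230,190,160,145,5,'c13')
for n,im in(('top',t),('scene',s)):
    for b in blobs(im.min(2)>140,60,420):
        p=ray(n,b[:2],.012)
        if .38<p[0]<.7 and -.45<p[1]<0.02: print(n,np.round(b[:3],1),p.round(4))
"
```

```text
t 14.9 tcp [ 0.6202 -0.2639  0.103 ] jaw 103.3 q6 -2.38 F [ 0.3 -0.  -0.1] op 0.748  shift cm [-0.26 -0.13  7.4 ] turn -0.003 tilt [-0.001  0.001]
top [410.1 240.9 220. ] [ 0.5793 -0.2998  0.012 ]
top [452.8 237.4  88. ] [ 0.5876 -0.4202  0.012 ]
scene [220.3 285.6 177. ] [ 0.5063 -0.2735  0.012 ]
```

View pics/c13.png

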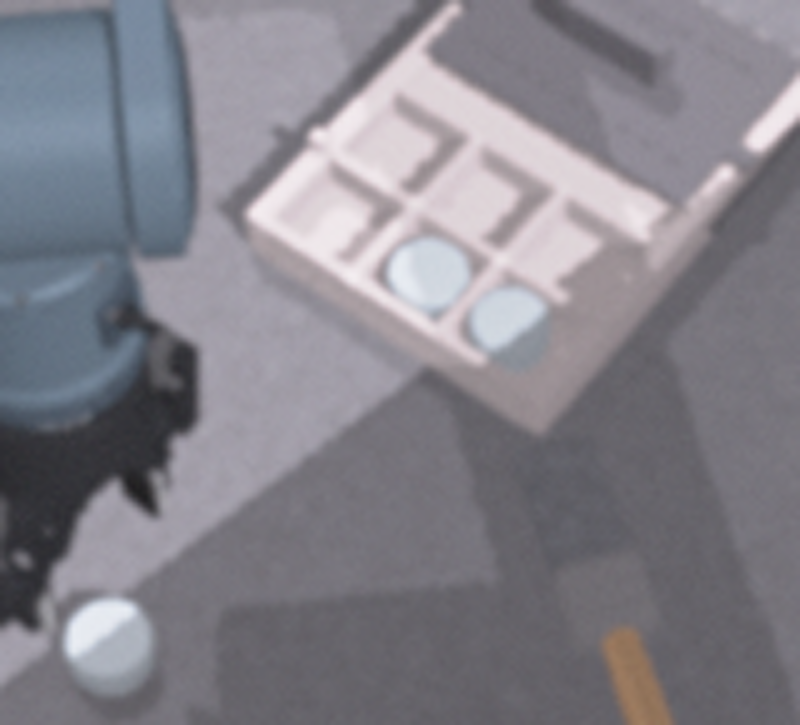

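```bash
python3 -c "
from h import *
print('B',ray('scene',(251.9,319.4),.01), 'A in pocket',[ray('scene',(230+u/5,190+v/5),.029) for u,v in((510,326),(429,274))], tw(53,-26.5,0),tw(0,-26.5,0))
s0=cv2.imread('pics/s6.png')
s=s0.astype(int)
for (x,y) in((255,266),(282,294),(251,318)): 
  g=cv2.cvtColor(s0,cv2.COLOR_BGR2GRAY); 
  m=(g>128).astype(np.uint8); n,l,st,c=cv2.connectedComponentsWithStats(m); k=l[y,x]; print(st[k],c[k],ray('scene',(st[k][0]+st[k][2]/2-.5,st[k][1]+st[k][3]/2-.5),.01))
t0=cv2.imread('pics/t6.png');g=cv2.cvtColor(t0,cv2.COLOR_BGR2GRAY);m=(g>143).astype(np.uint8);n,l,st,c=cv2.connectedComponentsWithStats(m)
for (x,y) in((365,229),(398,227),(368,264)): k=l[y,x];print(st[k],ray('top',(st[k][0]+st[k][2]/2-.5,st[k][1]+st[k][3]/2-.5),.01))
"
```

```text
B [ 0.62417879 -0.26604869  0.01      ] A in pocket [array([ 0.6151738 , -0.02046878,  0.029     ]), array([ 0.56717567, -0.03206044,  0.029     ])] [ 0.61372191 -0.0179952   0.        ] [ 0.5621863 -0.0303678  0.       ]
[     0      0    425    480 110699] [146.2591532 213.2103542] [ 0.38239965 -0.21607782  0.01      ]
[     0      0    425    480 110699] [146.2591532 213.2103542] [ 0.38239965 -0.21607782  0.01      ]
[     0      0    425    480 110699] [146.2591532 213.2103542] [ 0.38239965 -0.21607782  0.01      ]
[358 222  15  14 147] [ 0.61662824 -0.17386087  0.01      ]
[391 220  14  14 146] [ 0.62105899 -0.2659006   0.01      ]
[357 257  20  15 202] [ 0.51585073 -0.17580093  0.01      ]
```

Emit:
{"method": "apply_moves", "body": {"moves": [[[-0.3,-0.2,4,0,0,0,0.75],[-0.3,-0.2,7.3,0,0,0,0.75],[-0.3,-0.2,7.3,0,0,0,0.75],[-0.3,-0.2,7.3,0,0,0,0.75],[-0.3,-0.2,7.3,0,0,0,0.3],[-0.3,-0.2,7.3,0,0,0,0.2],[-0.3,-0.2,7.3,0,0,0,0.2],[-0.3,-0.2,7.3,0,0,0,0.2]]]}}

```text
time_s: 15.85
eef_pos: [0.6261, -0.2647, 0.0341]
eef_rot: [0.002, -0.117, 0.993, -0.001]
wrist_force: [-0.3, 1.1, 6.4]
opening: 0.422
```

Emit:
{"method": "apply_moves", "body": {"moves": [[[0,0,0,0,0,0,0.2],[0,0,0,0,0,0,0.2],[0,0,-3,0,0,0,0.2],[0,0,-6,0,0,0,0.2],[0,0,-7,0,0,0,0.2],[0,0,-7,0,0,0,0.2]]]}}

```text
time_s: 16.45
eef_pos: [0.626, -0.2652, 0.1042]
eef_rot: [0.002, -0.117, 0.993, -0.002]
wrist_force: [0.2, 0.4, -0.2]
opening: 0.42
```

```bash
python3 -c "
from h import *
go(tw(-53,-26.5,.085),103.5)"
```

```text
t 16.4 tcp [ 0.626  -0.2652  0.1042] jaw 103.5 q6 -2.38 F [ 0.2  0.4 -0.2] op 0.42  shift cm [ 6.04 24.33  1.78] turn -0.0 tilt [ 0.005 -0.003]
```

Emit:
{"method": "apply_moves", "body": {"moves": [[[1,4,0,0,0,0,0.2],[2,8,0,0,0,0,0.2],[3,12,0,0,0,0,0.2],[4,16,0,0,0,0,0.2],[5,20,0,0,0,0,0.2],[5.9,24.3,0,0,0,0,0.2],[5.9,24.3,1,0,0,0,0.2],[5.9,24.3,1,0,0,0,0.2]]]}}

```text
time_s: 17.25
eef_pos: [0.5085, -0.0404, 0.0888]
eef_rot: [-0.002, -0.118, 0.993, 0.001]
wrist_force: [0.5, -0.6, 0.6]
opening: 0.421
```

Emit:
{"method": "apply_moves", "body": {"moves": [[[0,0,0,0,0,0,0.2],[0,0,0,0,0,0,0.2]]]}}

```text
time_s: 17.45
eef_pos: [0.5109, -0.0427, 0.0907]
eef_rot: [0.0, -0.117, 0.993, -0.0]
wrist_force: [0.4, 0.1, -0.6]
opening: 0.425
```

```bash
cat >> h.py <<'E'
def fg(s,x0,y0,x1,y1):
    "light-blue tablet pixels in scene box: extents of blue-tinted bright mask"
    r=s[y0:y1,x0:x1].astype(int); m=((r[...,0]-r[...,2]>8)&(r.min(2)>120)).astype(np.uint8)
    n,l,st,c=cv2.connectedComponentsWithStats(m)
    return [(st[i][:4]+[x0,y0,0,0]).tolist()+[int(st[i][4])]+(c[i]+[x0,y0]).round(1).tolist() for i in range(1,n) if st[i][4]>25]
E
python3 -c "
from h import *
go(tw(-51.5,-26.5,.056),103.5)
s=snap('scene','s10');print(fg(s,280,200,350,270))
p=get_obs()['eef_pos'];print(proj('scene',p-[0,0,.024]),proj('scene',tw(-53,-26.5,.03)))"
```

```text
t 17.4 tcp [ 0.5109 -0.0427  0.0907] jaw 103.4 q6 -2.12 F [ 0.4  0.1 -0.6] op 0.425  shift cm [-0.12  0.    3.47] turn -0.002 tilt [ 0. -0.]
[[295, 215, 10, 17, 128, 299.3, 222.8], [308, 237, 16, 16, 189, 315.4, 244.4], [324, 247, 16, 17, 200, 331.6, 254.8]]
[297.85512646 223.50724539] [298.13527899 232.01272386]
```

Emit:
{"method": "apply_moves", "body": {"moves": [[[-0.2,0,1,0,0,0,0.2],[-0.2,0,2,0,0,0,0.2],[-0.2,0,2.8,0,0,0,0.2],[-0.2,0,3.5,0,0,0,0.2],[-0.2,0,3.5,0,0,0,0.2],[-0.2,0,3.5,0,0,0,0.2]]]}}

```text
time_s: 18.1
eef_pos: [0.512, -0.041, 0.0555]
eef_rot: [-0.0, -0.117, 0.993, 0.0]
wrist_force: [0.4, 0.2, 0.1]
opening: 0.423
```

```bash
python3 -c "
from h import *
go(tw(-51,-26.5,.054),103.5)
s=snap('scene','s11');print(fg(s,280,200,350,270))
p=get_obs()['eef_pos'];print(proj('scene',p-[0,0,.024]),proj('scene',tw(-53,-26.5,.03)))"
```

```text
t 18.1 tcp [ 0.512  -0.041   0.0555] jaw 103.5 q6 -2.12 F [0.4 0.2 0.1] op 0.423  shift cm [-0.03 -0.14  0.15] turn -0.0 tilt [-0.001  0.   ]
[[296, 223, 10, 17, 131, 300.5, 231.4], [308, 238, 16, 15, 185, 315.3, 244.6], [324, 247, 16, 17, 201, 331.6, 254.7]]
[299.04825779 231.68814046] [298.13527899 232.01272386]
```

Emit:
{"method": "apply_moves", "body": {"moves": [[[0,-0.1,0.1,0,0,0,0.2],[0,-0.1,0.2,0,0,0,0.2],[0,-0.1,0.2,0,0,0,0.6],[0,-0.1,0.2,0,0,0,0.6],[0,-0.1,0.2,0,0,0,0.6],[0,0,-2,0,0,0,0.7],[0,0,-5,0,0,0,0.75],[0,0,-5,0,0,0,0.75]]]}}

```text
time_s: 18.95
eef_pos: [0.515, -0.0419, 0.1096]
eef_rot: [0.003, -0.117, 0.993, -0.002]
wrist_force: [-0.5, 0.9, 0.6]
opening: 0.757
```

```bash
python3 -c "
from h import *
s=snap('scene','s12');print(fg(s,230,200,350,290))
go([.517,-.1786,.10],103.5)"
```

```text
[[290, 226, 16, 16, 193, 297.7, 233.1], [230, 228, 18, 22, 262, 237.1, 238.7], [307, 238, 17, 15, 190, 315.2, 244.5], [324, 247, 16, 17, 199, 331.6, 254.8], [246, 257, 19, 21, 294, 255.0, 267.0]]
t 19.0 tcp [ 0.5139 -0.0416  0.1078] jaw 103.5 q6 -2.12 F [-0.4 -0.7 -1.4] op 0.754  shift cm [  2.9  -13.39   0.81] turn -0.0 tilt [ 0.005 -0.001]
```

Emit:
{"method": "apply_moves", "body": {"moves": [[[2.9,-13.4,2,0,0,0,0.75],[2.9,-13.4,2,0,0,0,0.75],[2.9,-13.4,2,0,0,0,0.75],[2.9,-13.4,4,0,0,0,0.75],[2.9,-13.4,4,0,0,0,0.75],[2.9,-13.4,4,0,0,0,0.75]]]}}

```text
time_s: 19.6
eef_pos: [0.5141, -0.1773, 0.0646]
eef_rot: [-0.001, -0.117, 0.993, 0.001]
wrist_force: [-0.6, -0.2, -0.1]
opening: 0.751
```

```bash
python3 -c "
from h import *
print(ray('scene',(255,267),.01))
s=snap('scene','s13');print(fg(s,230,200,350,290))
go([.517,-.178,.031],103.5)"
```

```text
[ 0.51500373 -0.17925367  0.01      ]
[[290, 226, 16, 16, 195, 297.7, 233.1], [230, 233, 6, 14, 63, 232.1, 239.6], [307, 237, 17, 16, 190, 315.1, 244.3], [324, 247, 16, 17, 198, 331.5, 254.7], [246, 258, 19, 20, 289, 255.2, 267.0]]
t 19.6 tcp [ 0.5148 -0.1773  0.0654] jaw 103.5 q6 -2.36 F [ 0.7 -0.2  0.6] op 0.75  shift cm [-0.2  -0.13  3.44] turn 0.0 tilt [-0.001  0.001]
```

Emit:
{"method": "apply_moves", "body": {"moves": [[[0,-0.2,2,0,0,0,0.75],[0,-0.2,3.4,0,0,0,0.75],[0,-0.2,3.4,0,0,0,0.75],[0,-0.2,3.4,0,0,0,0.75],[0,-0.2,3.4,0,0,0,0.3],[0,-0.2,3.4,0,0,0,0.2],[0,-0.2,3.4,0,0,0,0.2],[0,-0.2,3.4,0,0,0,0.2]]]}}

```text
time_s: 20.45
eef_pos: [0.5164, -0.1804, 0.0332]
eef_rot: [0.001, -0.117, 0.993, -0.0]
wrist_force: [-2.0, 1.6, 5.4]
opening: 0.428
```

Emit:
{"method": "apply_moves", "body": {"moves": [[[0,0,0,0,0,0,0.2],[0,0,0,0,0,0,0.2],[0,0,-3,0,0,0,0.2],[0,0,-6,0,0,0,0.2],[0,0,-7,0,0,0,0.2],[0,0,-7,0,0,0,0.2]]]}}

```text
time_s: 21.05
eef_pos: [0.517, -0.1809, 0.1038]
eef_rot: [0.002, -0.117, 0.993, -0.001]
wrist_force: [-0.0, 0.6, -0.3]
opening: 0.423
```

```bash
python3 -c "
from h import *
go(tw(0,26.5,.088),103.5)"
```

```text
t 21.1 tcp [ 0.517  -0.1809  0.1038] jaw 103.5 q6 -2.36 F [-0.   0.6 -0.3] op 0.423  shift cm [-7.89 18.89  1.54] turn -0.0 tilt [ 0.004 -0.002]
```

Emit:
{"method": "apply_moves", "body": {"moves": [[[-1.6,3.8,0,0,0,0,0.2],[-3.2,7.6,0,0,0,0,0.2],[-4.8,11.4,0,0,0,0,0.2],[-6.4,15.2,0,0,0,0,0.2],[-7.9,18.9,0.5,0,0,0,0.2],[-7.9,18.9,1.5,0,0,0,0.2],[-7.9,18.9,1.5,0,0,0,0.2],[-7.9,18.9,1.5,0,0,0,0.2]]]}}

```text
time_s: 21.85
eef_pos: [0.5475, 0.0215, 0.0855]
eef_rot: [-0.001, -0.117, 0.993, 0.0]
wrist_force: [-0.3, -0.8, -0.4]
opening: 0.424
```

```bash
python3 -c "
from h import *
go(tw(0,26.5,.055),103.5)
s=snap('scene','s14');print(fg(s,280,190,370,270))
p=get_obs()['eef_pos'];print(proj('scene',p-[0,0,.023]),proj('scene',tw(0,26.5,.03)))"
```

```text
t 21.9 tcp [0.5475 0.0215 0.0855] jaw 103.5 q6 -1.98 F [-0.3 -0.8 -0.4] op 0.424  shift cm [-0.22 -0.09  3.05] turn -0.001 tilt [-0.002  0.   ]
[[325, 212, 11, 17, 130, 330.0, 220.7], [290, 226, 16, 16, 194, 297.6, 233.1], [307, 237, 17, 17, 197, 315.3, 244.4], [324, 247, 16, 17, 199, 331.5, 254.7]]
[327.79912628 220.65263136] [328.00782357 228.83094084]
```

Emit:
{"method": "apply_moves", "body": {"moves": [[[-0.1,-0.1,1,0,0,0,0.2],[-0.1,-0.1,2,0,0,0,0.2],[-0.1,-0.1,2.6,0,0,0,0.2],[-0.1,-0.1,3.1,0,0,0,0.2],[-0.1,-0.1,3.1,0,0,0,0.2],[-0.1,-0.1,3.1,0,0,0,0.2]]]}}

```text
time_s: 22.5
eef_pos: [0.5497, 0.0214, 0.0556]
eef_rot: [-0.0, -0.117, 0.993, 0.0]
wrist_force: [0.0, -0.2, -0.2]
opening: 0.425
```

```bash
python3 -c "
from h import *
go(tw(0,26.5,.054),103.5)"
```

```text
t 22.5 tcp [0.5497 0.0214 0.0556] jaw 103.5 q6 -1.98 F [ 0.  -0.2 -0.2] op 0.425  shift cm [-0.01 -0.02  0.16] turn -0.0 tilt [-0.  0.]
```

Emit:
{"method": "apply_moves", "body": {"moves": [[[0,0,0.2,0,0,0,0.2],[0,0,0.2,0,0,0,0.6],[0,0,0.2,0,0,0,0.6],[0,0,0.2,0,0,0,0.6],[0,0,-2,0,0,0,0.7],[0,0,-5,0,0,0,0.75],[0,0,-8,0,0,0,0.75]]]}}

```text
time_s: 23.2
eef_pos: [0.5492, 0.0214, 0.1364]
eef_rot: [-0.0, -0.117, 0.993, 0.0]
wrist_force: [0.0, -0.3, 0.2]
opening: 0.751
```

```bash
python3 -c "
from h import *
s=snap('scene','s15');print(fg(s,280,190,370,270)); crop(s,230,140,160,150,4,'c14')
go(tw(0,135,.10),103.5)"
```

```text
[[320, 223, 16, 16, 185, 327.6, 230.1], [290, 226, 16, 16, 193, 297.7, 233.1], [307, 237, 17, 16, 193, 315.2, 244.3], [324, 247, 16, 17, 198, 331.6, 254.8]]
t 23.2 tcp [0.5526 0.021  0.1421] jaw 103.5 q6 -1.98 F [ 4.  -0.3  3.2] op 0.752  shift cm [ 0.3  10.95  4.18] turn -0.0 tilt [ 0.007 -0.001]
```

View pics/c14.png

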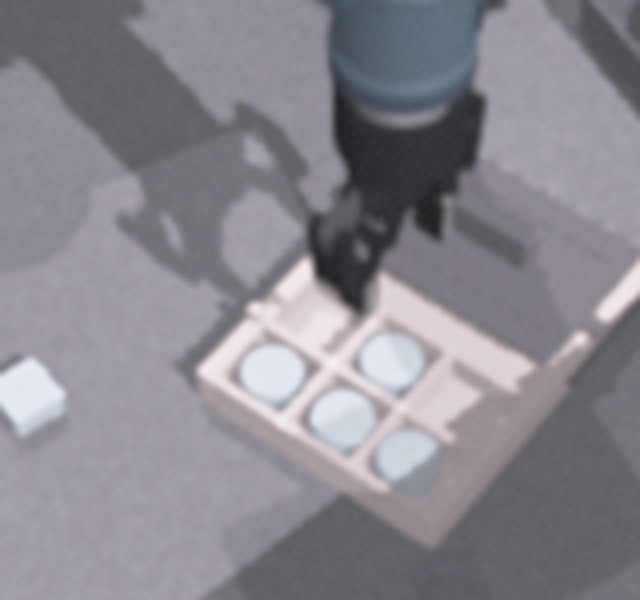

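Emit:
{"method": "apply_moves", "body": {"moves": [[[0.2,4,0,0,0,0,0.75],[0.2,8,1,0,0,0,0.75],[0.2,11,2,0,0,0,0.75],[0.2,11,4,0,0,0,0.75],[0.2,11,4,0,0,0,0.6],[0.2,11,4,0,0,0,0.5]]]}}

```text
time_s: 23.85
eef_pos: [0.522, 0.1277, 0.0958]
eef_rot: [-0.0, -0.117, 0.993, -0.0]
wrist_force: [0.3, -0.2, 0.6]
opening: 0.5
```

```bash
python3 -c "
from h import *
go([.5262,.127,.060],103.5)"
```

```text
t 23.9 tcp [0.522  0.1277 0.0958] jaw 103.5 q6 -1.79 F [ 0.3 -0.2  0.6] op 0.5  shift cm [-0.39 -0.17  3.57] turn -0.0 tilt [-0.001 -0.   ]
```

Emit:
{"method": "apply_moves", "body": {"moves": [[[-0.3,-0.2,1.5,0,0,0,0.5],[-0.3,-0.2,3,0,0,0,0.5],[-0.3,-0.2,3.5,0,0,0,0.5],[-0.3,-0.2,3.5,0,0,0,0.3],[-0.3,-0.2,3.5,0,0,0,0.1],[-0.3,-0.2,3.5,0,0,0,0],[-0.3,-0.2,3.5,0,0,0,0],[-0.3,-0.2,3.5,0,0,0,0]]]}}

```text
time_s: 24.65
eef_pos: [0.5255, 0.1265, 0.0611]
eef_rot: [0.0, -0.117, 0.993, -0.0]
wrist_force: [-1.1, -1.7, 0.8]
opening: 0.174
```

```bash
python3 -c "
from h import *
go(tw(0,0,.072),103.5)"
```

```text
t 24.6 tcp [0.5255 0.1265 0.0611] jaw 103.5 q6 -1.79 F [-1.1 -1.7  0.8] op 0.174  shift cm [  0.09 -13.46  -1.09] turn -0.0 tilt [ 0. -0.]
```

Emit:
{"method": "apply_moves", "body": {"moves": [[[0,0,-0.6,0,0,0,0],[0,0,-1.3,0,0,0,0],[0,-2,-1.3,0,0,0,0],[0,-4,-1.3,0,0,0,0],[0,-6,-1.3,0,0,0,0],[0,-8,-1.3,0,0,0,0],[0,-9.5,-1.3,0,0,0,0],[0,-9.5,-1.3,0,0,0,0]]]}}

```text
time_s: 25.45
eef_pos: [0.5482, 0.0327, 0.0742]
eef_rot: [0.0, -0.117, 0.993, -0.0]
wrist_force: [1.3, -1.7, -2.8]
opening: 0.176
```

```bash
python3 -c "
from h import *
go([.5584,-.0041,.073],103.5)"
```

```text
t 25.4 tcp [0.5482 0.0327 0.0742] jaw 103.4 q6 -1.96 F [ 1.3 -1.7 -2.8] op 0.176  shift cm [-0.14 -3.81  0.12] turn -0.002 tilt [ 0.001 -0.001]
```

Emit:
{"method": "apply_moves", "body": {"moves": [[[0,-1,0,0,0,0,0],[0,-2,0,0,0,0,0],[0,-3,0,0,0,0,0],[0,-3.8,0,0,0,0,0],[0,-4,0,0,0,0,0],[0,-4,0,0,0,0,0],[0,-4,0,0,0,0,0]]]}}

```text
time_s: 26.15
eef_pos: [0.557, -0.0042, 0.0736]
eef_rot: [0.0, -0.117, 0.993, 0.001]
wrist_force: [2.8, 5.2, -3.3]
opening: 0.172
```

```bash
python3 -c "
from h import *
go([.5584,-.0041,.060],103.5)"
```

```text
t 26.1 tcp [ 0.557  -0.0042  0.0736] jaw 103.5 q6 -2.03 F [ 2.8  5.2 -3.3] op 0.172  shift cm [-0.13 -0.03  1.36] turn -0.001 tilt [0.    0.001]
```

Emit:
{"method": "apply_moves", "body": {"moves": [[[0,0,0.6,0,0,0,0],[0,0,1.2,0,0,0,0],[0,0,1.3,0,0,0,0],[0,0,1.3,0,0,0,0]]]}}

```text
time_s: 26.55
eef_pos: [0.5571, -0.0042, 0.0611]
eef_rot: [0.0, -0.117, 0.993, 0.001]
wrist_force: [0.2, 4.8, 1.1]
opening: 0.176
```

Emit:
{"method": "apply_moves", "body": {"moves": [[[0,0,0,0,0,0,0.5],[0,0,0,0,0,0,0.5],[0,0,0,0,0,0,0.5],[0,0,-3,0,0,0,0.6],[0,0,-7,0,0,0,0.7],[0,0,-12,0,0,0,0.7],[0,0,-17,0,0,0,0.7]]]}}

```text
time_s: 27.25
eef_pos: [0.5563, -0.0049, 0.2322]
eef_rot: [-0.001, -0.117, 0.993, -0.0]
wrist_force: [1.2, -0.8, -0.1]
opening: 0.698
```

Emit:
{"method": "apply_moves", "body": {"moves": [[[15,0,0,0,0,0,0.7],[15,0,0,0,0,0,0.7],[15,0,0,0,0,0,0.7],[15,0,0,0,0,0,0.7],[15,-30,0,0,0,0,0.7],[15,-30,0,0,0,0,0.7],[15,-30,0,0,0,0,0.7],[15,-30,0,0,0,0,0.7]]]}}

```text
time_s: 28.05
eef_pos: [0.4582, -0.2365, 0.2311]
eef_rot: [0.0, -0.117, 0.993, -0.0]
wrist_force: [0.9, -0.4, 0.4]
opening: 0.702
```

```bash
python3 -c "
from h import *
go([.5584,-.0041,.060],103.5)
s=snap('scene','s16');t=snap('top','t16')
cv2.imwrite('pics/c15.png',np.hstack([cv2.resize(t[190:330,130:350],(440,280),interpolation=2)[:,:400],cv2.resize(s[110:250,260:440],(360,280),interpolation=2)]))"
```

```text
t 28.1 tcp [ 0.4582 -0.2365  0.2311] jaw 103.5 q6 -2.51 F [ 0.9 -0.4  0.4] op 0.702  shift cm [-15.15  20.28  17.1 ] turn -0.001 tilt [ 0.001 -0.001]
```

View pics/c15.png

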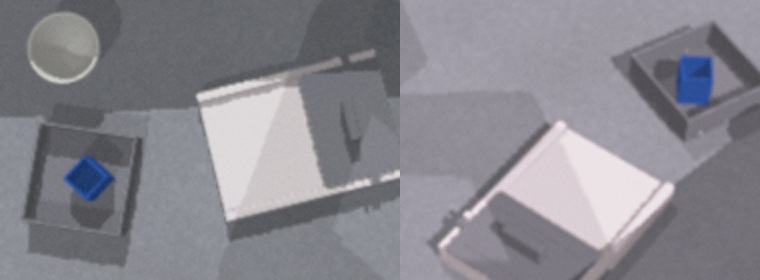

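```bash
python3 -c "
from h import *
a=cv2.imread('pics/t0.png') if 0 else cv2.imread('pics/scene0.png');b=cv2.imread('pics/s16.png')
d=cv2.absdiff(a,b).max(2); r=(slice(195,262),slice(285,372)); print('cover region: frac diff>35',(d[r]>35).mean())
g=lambda im:cv2.GaussianBlur(cv2.cvtColor(im,6),(3,3),0)[200:250,290:335].astype(np.float32)
print('handle region shift',cv2.phaseCorrelate(g(a),g(b)))
print('tablet pixels left',fg(b,180,220,300,340))
print('reported',get_obs()['wrist_force'].round(1)); hand_in()"
```

```text
cover region: frac diff>35 0.07411219763252702
handle region shift ((0.2645717278020605, -0.5033433518246575), 0.43737449137369794)
tablet pixels left [[226, 228, 21, 22, 288, 236.2, 238.5]]
reported [ 0.6  0.2 -0.6]
the job is handed in; nothing more can be done
```

I completed every step and handed the job in at about 28 s of robot time; the hand-in gives no verdict.

- **Cup:** I moved it into the grey caddy. The last pictures show it standing there.
- **Cover, opening:** I lifted it about 12.5 mm over the bumps and slid it to the end stop, about 135 mm of travel.
- **Tablets:** I found three on the counter and put them in tray pockets (53, -26.5), (-53, -26.5) and (0, 26.5) mm. The tablet already at (0, -26.5) was left there. A picture taken before closing showed all four lying flat in separate pockets.
- **Cover, closing:** I slid it back over the bumps against the shut stop and lowered it. I then let go and moved the arm clear.

**Last checks:**
- **Cover:** the closed handle lies within about 0.6 pixel (roughly 1.5 mm) of where it was at the start. About 7% of the cover-region pixels differ from the start picture; I put this down to the removed cup and changed shadows but did not look into it.
- **Counter and arm:** the only pale object left in the area where the tablets had been is one of the square blocks. The wrist force was near zero.
- **Disagreements:** the two cameras differed by 2 to 8 mm in places. The gripper also read about 37 mm on the 40 mm tablets. Neither caused a problem with placing.

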